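# Wind the proofing timer and show it to the camera

## Robot

A 7-joint arm with a two-finger parallel gripper is mounted at the origin on a cart in front of the work surface, level with it; the furniture and walls round the work are solid. World frame = base frame: x ahead of the robot, y to its left, z up, the work surface at z = 0. Lengths are in m, angles in rad, forces in N, time in s.
With the tool pointing down it reaches from about 0.425 to 0.925 m from the base axis. Payload 6.8 kg.
Tool frame: the origin (TCP) lies at the very end of the fingers, on their centre line; the grasp point (between the pads) lies 19 mm behind it; z points along the fingers, y is the line along which they close (so a half turn about z gives the same grasp; the last joint's range is limited). The gripper opens to 85 mm and grips with 20 to 120 N. Pads are 22 mm wide; open, the fingers measure 114 mm over their backs; the gripper's body (76 mm by 85 mm) begins 54 mm behind the grasp point. The pads swing forward as they close: fully open they stand 13 mm farther back than shut.
Start: joints at [1.185, 0.477, 0.022, 1.555, -0.011, 1.109, -0.083], TCP at [0.185, -0.649, 0.207] pointing down, gripper open.
Joint ranges: [-2.96, 2.96], [-0.34, 2.1], [-1.41, 1.46], [0.24, 2.44], [-1.37, 4.51], [0.17, 1.92], [-2.96, 2.96]. Speed limits (rad/s): [2.39, 2.39, 3.14, 3.14, 3.14, 3.14, 3.14].

## Interface

Orientations are given as a rotation vector (axis times angle).
In Python, from bench import r gives the robot as it stands.
- The arm moves only by the shell command python3 -m jog 'ROWS' [FORCE]. ROWS is JSON, a list of rows, each an object of numbers: "fingers": the finger opening in m, from 0 to 0.0854; "x", "y", "z": the shift along the tool's x, y, z in m; "rx", "ry", "rz": the turn, a rotation vector about the tool's x, y, z in degrees. In form: [{"fingers": .., "x": .., "y": .., "z": .., "rx": .., "ry": .., "rz": ..}, ...]. A call has 1 to 8 rows; each row shifts and turns the commanded pose from where the row before left it, along the tool's axes as they then stand; what a row does not reach is not made up. A row lasts 1/8 s, in which the tool goes at most 62.5 mm and 10.7 degrees, less where a joint would pass 70% of its speed; a pose out of reach is approached as far as the arm can. A call is refused whole if a number of a shift passes 0.0625 or a number of a turn 10.7, either way. A call with a gripper value outside its range is refused whole. The fingers move at their own pace and stop on an object; FORCE is the grip in N (left out, the last holds). Time passes only in rows, so rows that do not move let the fingers close. It gives the time, the measured TCP pose, the force, the opening and the grip force at its end, in the units of the state.
- r.get_obs(): the state, without advancing time (a new reading comes with each control period).
- r.grab_frame(name): name is "scene" or "top"; returns (picture, depth): 420x560x3 uint8, red, green, blue; 420x560 float32, m along the optical axis (not along the pixel's ray), 0 where there is no reading.
- r.get_calibration(name): a dict with "mtx" (3x3 intrinsics, pixels), "extrinsics" (4x4, takes a point from camera to world coordinates). Camera axes: x right, y down, z forward; pixel columns grow to the right and rows downward; lengths in m; the calibration is good to about 2 mm. A picture is of the moment at which its call begins. get_calibration takes no time and is no camera call.
- r.hand_in(): hands the job in; it is judged then, once.
Trained networks look in the newest picture that a camera, given by its name, has taken for a name from the list of things; names that differ only in an ending like _2 or _b are one class to them, and where a whole thing is asked for, a point or a joint stands for the part that bears it (a point fixed in the world has none). Each returns a list of dicts, best first, with "score" (0 to 1); they miss things now and then, are a little off and sometimes report something else, mostly with a low value. They report only what shows in the picture. A call takes as long as a camera call.
- r.search_frame(target, camera): "xyz" ([x, y, z] in m, in world coordinates, good to about 4 mm: the middle of the surface that is visible of it).
- r.landmark_of(target, camera): "xyz" ([x, y, z] in m, in world coordinates, good to about 4 mm: a listed point, or the origin of a listed thing).
The state is a dict: "clock": time; "joints": joint angles; "qvel": joint speeds; "tau": joint torques, N m; "tcp_pos": TCP position; "orientation": TCP orientation; "contact_force": force on the tool from outside, world axes, zero at the start; "moment": the same for the moment, N m; "grip_width": finger opening in m; "gripper_force": force on a finger pad.
Only numpy, scipy, OpenCV 4.12 (cv2) and the standard library are available. Lean on these libraries where they do the work, as an engineer would, in place of code of your own. Each camera call takes 0.05 s, during which the arm holds its last target. There are 200 camera calls.

## Task

Wind the green clockwork timer fully while it sits in its cradle, turning the brass key on top clockwise (seen from above) in several partial turns until it meets its stop. Then lift the timer out and present it to the small desk camera: right way up, the middle of its white dial on the lens axis 12 cm in front of the lens, the dial square to the lens, which looks somewhat downward, so the timer must lean back to face it. Do not bump the camera or disturb the other things on the table, and finish while still holding the timer there: do not put it down or let go.

Things in the scene. Friction and masses are not known exactly. Their poses are not given: they have to be found in the camera images.
- timer: Loose green box-shaped clockwork timer, 52 (x) x 56 (y) x 64 (z) mm, 0.18 to 0.38 kg; origin at the centre of its underside, z up. White 46 mm dial on its -x face. On the middle of its top a brass key: 10 mm stem, then a flat wing 38 mm long, 8 mm thick, 70 to 86 mm above the underside. Its plain +y and -y sides are free to grip above the cradle's rim, 14 mm above the underside.
- timer_key (a joint): Winding key, a vertical hinge through the timer's middle: 0 unwound, 2.8 rad at its stop; starts at 0 to 0.5; grows clockwise seen from above. At 0 the wing's long side lies along the timer's y; at value v it is turned by -v about the timer's z. It stays where it is left; turning takes 0.06 to 0.1 N m.
- dial (a point): Centre of the dial face: on the timer at x = -26, y = 0, z = 36 mm of its frame. Its axes are the timer's; the dial faces along -x.
- cradle: Fixed light-wood pocket, open on top, 64 x 68 x 18 mm outside, walls and floor 4 mm, 2 mm clearance round the timer. Origin at the centre of its underside, on the table; axes as the timer's at the start.
- camera_stand: Fixed desk camera: dark round foot of 84 mm, thin post, white head of 60 x 56 x 42 mm centred 260 mm above the table, black lens barrel of 34 mm, reaching 52 mm from the head's centre; top at 295 mm. Origin at the centre of the foot's underside, z up; seen from above the lens looks along -x.
- view_point (a point): Point in the air on the lens axis, 120 mm in front of the lens's face, about 200 mm above the table. Axes of the camera head: the lens looks along -x (0.35 rad below level), y is level, z is the picture's up. A dial square to the lens has the timer's x axis along this point's -x and its z axis along this point's z.
- jam_jar: Bystander: red jar with a green lid, 62 mm across, 86 mm tall, loose; origin under its centre.
- spice_jar: Bystander: glass jar with a yellow cap, 42 mm across, 96 mm tall, loose; origin under its centre.
- price_card: Bystander: brown card standing in a wooden foot, 28 x 62 x 92 mm, loose; origin under its centre.
- bread_tongs: Bystander: metal tongs lying flat, 58 x 212 x 25 mm, long side along its y, loose; origin under its centre.

How it is judged:
On the way:
1. the key is wound to its stop (above 2.6 rad) while the timer sits in its cradle (value of joint timer_key above 2.6 rad and distance between timer and cradle below 0.02 m), for 0.1 s.
At the end, for the whole second after the job is handed in: The fingers hold the timer still in the air: dial centre within 25 mm of the view point, dial facing the lens and the timer's up along the picture's up, each within 0.22 rad, not upside down, key still wound (above 2.5 rad), nothing else carrying it (distance between dial and view_point below 0.025 m and x of timer in the frame of view_point below -0.005 m and angle between the x axis of timer and the x axis of view_point, either way round below 0.22 rad and angle between the z axis of timer and the z axis of view_point, either way round below 0.22 rad and angle between timer's own z axis and vertical below 1 rad and height (world z) of timer above 0.1 m and value of joint timer_key above 2.5 rad and contact force between timer and the fingers above 1 N and contact force between timer and camera_stand below 0.1 N and linear speed of timer below 0.03 m/s); the arm keeps its last pose, push and grip.
It fails at once if a bystander is shifted by more than 30 mm (distance of any of jam_jar, spice_jar, price_card, bread_tongs from where it was at the start of the episode above 0.03 m).
It fails at once if the camera or its stand is bumped (more than 3 N) (contact force between anything else and camera_stand above 3 N).
It also fails if it takes over 59 s, if anything falls off the work surface, if the arm or the gripper's body presses on something with over 40 N, if the wrist force passes 120 N, or if a joint passes its speed limit or range.

## Working session

There is one attempt and no reset: what is moved stays moved. The work goes in short steps, Python scripts to look and compute and a shell command to move; the robot and the scene stay as the last step left them, time stands still between calls to the robot, and variables do not carry over. Pictures are saved under pics/ and viewed, at most 10 in all, crops included, and the job is handed in when it is done.

```bash
ls; mkdir -p pics; python3 - <<'E'
from bench import r
import cv2,numpy as np
for c in("scene","top"):
    p,d=r.grab_frame(c); cv2.imwrite(f"pics/{c}0.png",p[...,::-1])
    np.savez(f"{c}0.npz",p=p,d=d)
    for t in("timer","cradle","camera_stand","view_point","dial","timer_key","jam_jar","spice_jar","price_card","bread_tongs"):
        try:print(c,t,[(np.round(x["xyz"],3),round(x["score"],2)) for x in r.landmark_of(t,c)][:2])
        except Exception as e:print(c,t,e)
o=r.get_obs();print(o)
E
```

```text
pics
scene timer [(array([ 0.526, -0.001,  0.008]), 0.91)]
scene cradle [(array([ 0.529, -0.001,  0.   ]), 0.55)]
scene camera_stand [(array([0.615, 0.324, 0.002]), 0.76), (array([0.664, 0.146, 0.001]), 0.53)]
scene view_point []
scene dial [(array([0.512, 0.019, 0.039]), 0.92)]
scene timer_key it knows: bread_tongs, camera_stand, cradle, dial, jam_jar, price_card, spice_jar, timer, view_point
scene jam_jar [(array([ 0.633, -0.025,  0.002]), 0.94)]
scene spice_jar [(array([ 0.646,  0.066, -0.003]), 0.8)]
scene price_card [(array([0.664, 0.146, 0.002]), 0.77)]
scene bread_tongs [(array([ 0.486,  0.253, -0.001]), 0.66)]
top timer [(array([ 0.522, -0.003,  0.003]), 0.71)]
top cradle [(array([ 0.524, -0.001, -0.002]), 0.61)]
top camera_stand [(array([0.614, 0.328, 0.   ]), 0.78)]
top view_point []
top dial [(array([0.508, 0.014, 0.042]), 0.73)]
top timer_key it knows: bread_tongs, camera_stand, cradle, dial, jam_jar, price_card, spice_jar, timer, view_point
top jam_jar [(array([ 0.641, -0.025, -0.005]), 0.86), (array([ 0.663,  0.147, -0.002]), 0.56)]
top spice_jar [(array([ 0.644,  0.067
[... 178 characters left out ...]
clock': 1.0, 'joints': array([ 1.18487307,  0.47702492,  0.02237639,  1.55542253, -0.0115179 ,
        1.10932976, -0.08311214]), 'qvel': array([-0.00101049,  0.00096661, -0.00102447,  0.00020952,  0.00099744,
       -0.00029211, -0.00052129]), 'tau': array([ 1.48747336e-04, -5.96319187e+01,  1.60624512e+00, -2.81545275e+01,
        1.23708037e-02,  1.58017996e-03, -1.78830953e-05]), 'tcp_pos': array([ 0.1851494 , -0.64910107,  0.20668119]), 'orientation': array([-3.11127211e+00, -4.34960951e-01, -4.12647548e-05]), 'contact_force': array([-0.02299297, -0.39823861, -0.06282489]), 'moment': array([ 0.00076052,  0.01403018, -0.04753548]), 'gripper_force': 0.0, 'grip_width': 0.08537583231417231}
```

View pics/scene0.png

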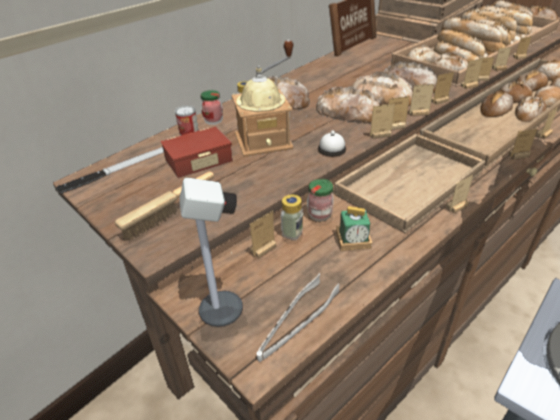

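View pics/top0.png

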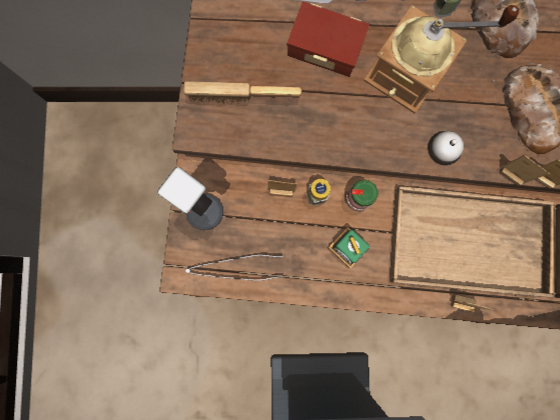

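```bash
python3 - <<'E'
from bench import r
import numpy as np
for c in("scene","top"):
    k=r.get_calibration(c);z=np.load(f"{c}0.npz");p,d=z["p"].astype(int),z["d"]
    v,u=np.indices(d.shape);K=k["mtx"];E=k["extrinsics"]
    P=np.stack([(u-K[0,2])/K[0,0]*d,(v-K[1,2])/K[1,1]*d,d],-1)@E[:3,:3].T+E[:3,3]
    print(c,E[:3,3].round(3))
    ok=(d>0)
    near=ok&(np.hypot(P[...,0]-.525,P[...,1])<.05)
    key=near&(P[...,2]>.076)&(P[...,2]<.1)
    q=P[key];print("key",len(q),q.mean(0),q[:,2].max())
    w,V=np.linalg.eigh(np.cov(q[:,:2].T));print(w,V[:,1],np.degrees(np.arctan2(V[1,1],V[0,1])))
    top=near&(P[...,2]>.062)&(P[...,2]<.074);q=P[top];print("top",len(q),q.mean(0))
    import cv2
    print(cv2.minAreaRect((q[:,:2]*1000).astype(np.float32)))
    h=ok&(np.hypot(P[...,0]-.615,P[...,1]-.325)<.12)&(P[...,2]>.2)
    q=P[h];print("head",len(q),q.mean(0),q.min(0),q.max(0),cv2.minAreaRect((q[:,:2]*1000).astype(np.float32)))
    dark=h&(p.max(-1)<70);q=P[dark];print("lens",len(q),q.mean(0),q.min(0),q.max(0)) if len(q) else 0
E
```

```text
scene [0.154 0.654 0.664]
key 120 [0.52658944 0.00251545 0.08444814] 0.09115529576087567
[4.96312338e-06 1.17123332e-04] [-0.92814714 -0.37221349] -158.14780637753972
top 339 [0.52322638 0.01001837 0.0670243 ]
((525.4418334960938, 3.8019065856933594), (56.60664749145508, 51.122398376464844), 41.167144775390625)
head 2026 [0.60000808 0.32675821 0.26452738] [0.57197086 0.27721122 0.20035996] [0.65182687 0.36451847 0.28876807] ((607.2984619140625, 315.34619140625), (87.22004699707031, 58.27886199951172), 55.67725372314453)
lens 203 [0.58088855 0.2954557  0.25360785] [0.57197776 0.27757964 0.23782107] [0.5951278  0.30902133 0.26509363]
top [0.472 0.176 0.971]
key 84 [0.52493666 0.00310572 0.08646891] 0.09112341993929962
[6.61586770e-06 1.11420371e-04] [-0.92028914 -0.39123892] -156.96838914526282
top 532 [0.52512451 0.00378913 0.06600621]
((525.01806640625, 3.2203941345214844), (55.371761322021484, 52.13406753540039), 43.3814582824707)
head 1548 [0.60453187 0.31495398 0.27421507] [0.57023259 0.27544833 0.24473266] [0.64487713 0.36212489 0.28870594] ((605.6265258789062, 315.82177734375), (87.24726867675781, 55.76381301879883), 53.633995056152344)
lens 242 [0.58595813 0.28980958 0.25676424] [0.57023259 0.27544833 0.24473266] [0.60517206 0.3081083  0.26420156]
```

The scene view shows the timer and cradle near (354,228), dial facing the desk camera, and the camera stand's head at (203,200). In the top view the timer is at (350,245), its key lies diagonally, and the camera head at (185,190) looks down-right. The estimates are a timer yaw of about -47° and a key angle of about 0.35 rad. I'll move over the timer and fit the camera head more carefully.

```bash
cat > h.py <<'E'
from bench import r
import numpy as np
from scipy.spatial.transform import Rotation as R
def cloud(c):
    p,d=r.grab_frame(c);return p,d,unproj(c,d)
def unproj(c,d):
    k=r.get_calibration(c);K=k["mtx"];E=k["extrinsics"];v,u=np.indices(d.shape)
    return np.stack([(u-K[0,2])/K[0,0]*d,(v-K[1,2])/K[1,1]*d,d],-1)@E[:3,:3].T+E[:3,3]
def st():
    o=r.get_obs();M=R.from_rotvec(o["orientation"]).as_matrix()
    print("t",round(o["clock"],2),"tcp",o["tcp_pos"].round(4),"xang",np.degrees(np.arctan2(M[1,0],M[0,0])).round(1),"yang",np.degrees(np.arctan2(M[1,1],M[0,1])).round(1),"z",M[:,2].round(3),"w",round(o["grip_width"],4),"gf",round(o["gripper_force"],1),"F",o["contact_force"].round(1),"M",o["moment"].round(2),"q",o["joints"].round(2))
    return o["tcp_pos"],M
def to(p,Rm):
    t,M=st();print("shift",(M.T@(np.array(p)-t)).round(4),"turn deg",np.degrees(R.from_matrix(M.T@Rm).as_rotvec()).round(1))
E
python3 - <<'E'
from h import *
from scipy.optimize import least_squares
Q=[]
for c in("scene","top"):
    z=np.load(f"{c}0.npz");P=unproj(c,z["d"]);m=(z["d"]>0)&(np.hypot(P[...,0]-.61,P[...,1]-.32)<.12)&(P[...,2]>.232);Q.append(P[m])
Q=np.vstack(Q)
def f(s):
    x,y,z,a=s;c,S=np.cos(.35),np.sin(.35)
    Rz=R.from_euler("z",a).as_matrix();B=Rz@np.array([[c,0,-S],[0,1,0],[S,0,c]])
    L=(Q-[x,y,z])@B
    q=np.abs(L)-[.03,.028,.021];box=np.linalg.norm(np.maximum(q,0),axis=1)+np.minimum(q.max(1),0)
    q=np.stack([np.hypot(L[:,1],L[:,2])-.017,np.abs(L[:,0]+.03)-.022],1);cy=np.linalg.norm(np.maximum(q,0),axis=1)+np.minimum(q.max(1),0)
    return np.minimum(box,cy)
s=least_squares(f,[.613,.325,.26,.95],loss="soft_l1",f_scale=.003).x
print(s,np.degrees(s[3]),np.abs(f(s)).mean())
c,S=np.cos(.35),np.sin(.35);print("view",s[:3]-.172*np.array([c*np.cos(s[3]),c*np.sin(s[3]),S]))
E
python3 -m jog '[{"x":0.039,"y":-0.041},{"x":0.039,"y":-0.041},{"x":0.039,"y":-0.041},{"x":0.039,"y":-0.041},{"x":0.039,"y":-0.041},{"x":0.039,"y":-0.041},{"x":0.039,"y":-0.041}]'
python3 -m jog '[{"x":0.039,"y":-0.041},{"x":0.039,"y":-0.041},{"x":0.039,"y":-0.041},{"x":0.039,"y":-0.041},{"x":0.039,"y":-0.041},{"x":0.039,"y":-0.041},{"rz":-10},{"rz":-10}]'
python3 -c "from h import *;st()"
```

```text
[0.6143977  0.32245472 0.25867372 0.91917425] 52.66480537189478 0.001002913958511079
view [0.51640795 0.19398856 0.1996953 ]
t 1.0 tcp [ 0.1851 -0.6491  0.2067] xang 15.9 yang -74.1 z [ 0.  0. -1.] w 0.0854 gf 0.0 F [-0.  -0.4 -0.1] M [ 0.    0.01 -0.05] q [ 1.18  0.48  0.02  1.56 -0.01  1.11 -0.08]validation failed for argument at $[0]...
validation failed for argument at $[0]...
```

```bash

python3 -m jog '[{"fingers":0.085,"x":0.039,"y":-0.041,"z":0,"rx":0,"ry":0,"rz":0},{"fingers":0.085,"x":0.039,"y":-0.041,"z":0,"rx":0,"ry":0,"rz":0},{"fingers":0.085,"x":0.039,"y":-0.041,"z":0,"rx":0,"ry":0,"rz":0},{"fingers":0.085,"x":0.039,"y":-0.041,"z":0,"rx":0,"ry":0,"rz":0},{"fingers":0.085,"x":0.039,"y":-0.041,"z":0,"rx":0,"ry":0,"rz":0},{"fingers":0.085,"x":0.039,"y":-0.041,"z":0,"rx":0,"ry":0,"rz":0}]'
python3 -c "from h import *;st()"
```

```text
clock: 1.75
tcp_pos: [0.3435, -0.3468, 0.2071]
orientation: [3.111, 0.435, 0.001]
contact_force: [0.5, -0.3, 0.6]
grip_width: 0.0848
gripper_force: 0.0
t 1.75 tcp [ 0.3435 -0.3468  0.2071] xang 15.9 yang -74.1 z [ 0.001 -0.001 -1.   ] w 0.0848 gf 0.0 F [ 0.5 -0.3  0.6] M [-0.04 -0.07  0.01] q [ 0.78  0.17 -0.13  1.98  0.03  0.98 -0.66]
```

```bash

python3 -m jog '[{"fingers":0.085,"x":0.039,"y":-0.041,"z":0,"rx":0,"ry":0,"rz":0},{"fingers":0.085,"x":0.039,"y":-0.041,"z":0,"rx":0,"ry":0,"rz":0},{"fingers":0.085,"x":0.039,"y":-0.041,"z":0,"rx":0,"ry":0,"rz":0},{"fingers":0.085,"x":0.039,"y":-0.041,"z":0,"rx":0,"ry":0,"rz":0},{"fingers":0.085,"x":0.039,"y":-0.041,"z":0,"rx":0,"ry":0,"rz":0},{"fingers":0.085,"x":0.039,"y":-0.041,"z":0,"rx":0,"ry":0,"rz":0},{"fingers":0.085,"x":0.032,"y":-0.034,"z":0,"rx":0,"ry":0,"rz":0},{"fingers":0.07,"x":0,"y":0,"z":0,"rx":0,"ry":0,"rz":-10}]' >/dev/null
python3 -m jog '[{"fingers":0.05,"x":0,"y":0,"z":0,"rx":0,"ry":0,"rz":-10.5},{"fingers":0.05,"x":0,"y":0,"z":0,"rx":0,"ry":0,"rz":-10.5},{"fingers":0.05,"x":0,"y":0,"z":0,"rx":0,"ry":0,"rz":-10.5},{"fingers":0.05,"x":0,"y":0,"z":0,"rx":0,"ry":0,"rz":-10.5},{"fingers":0.05,"x":0,"y":0,"z":0,"rx":0,"ry":0,"rz":-10.5},{"fingers":0.05,"x":0,"y":0,"z":0,"rx":0,"ry":0,"rz":-10.5},{"fingers":0.05,"x":0,"y":0,"z":0,"rx":0,"ry":0,"rz":-10.5},{"fingers":0.05,"x":0,"y":0,"z":0,"rx":0,"ry":0,"rz":-10.5}]' >/dev/null
python3 -m jog '[{"fingers":0.05,"x":0,"y":0,"z":0,"rx":0,"ry":0,"rz":-10.5},{"fingers":0.05,"x":0,"y":0,"z":0,"rx":0,"ry":0,"rz":-10.5},{"fingers":0.05,"x":0,"y":0,"z":0,"rx":0,"ry":0,"rz":-10.5},{"fingers":0.05,"x":0,"y":0,"z":0,"rx":0,"ry":0,"rz":-10.5},{"fingers":0.05,"x":0,"y":0,"z":0,"rx":0,"ry":0,"rz":-10.5},{"fingers":0.05,"x":0,"y":0,"z":0,"rx":0,"ry":0,"rz":-10.5},{"fingers":0.05,"x":0,"y":0,"z":0,"rx":0,"ry":0,"rz":-10.5},{"fingers":0.05,"x":0,"y":0,"z":0,"rx":0,"ry":0,"rz":-9}]'
python3 - <<'E'
from h import *
import cv2
st()
p,d,P=cloud("scene");cv2.imwrite("pics/s1.png",cv2.resize(p[100:300,220:480,::-1],None,fx=3,fy=2.99))
a=np.radians(113);y=np.array([np.cos(a),np.sin(a),0]);z=np.array([0,0,-1.]);to([.5255,.003,.15],np.stack([np.cross(y,z),y,z],1))
E
```

```text
clock: 4.75
tcp_pos: [0.5218, -0.0064, 0.2068]
orientation: [-0.348, 3.122, -0.0]
contact_force: [-1.0, 0.0, -0.3]
grip_width: 0.0501
gripper_force: 0.0
t 4.75 tcp [ 0.5218 -0.0064  0.2068] xang -167.3 yang 102.7 z [ 0. -0. -1.] w 0.0501 gf 0.0 F [-1.   0.  -0.3] M [-0.01  0.02  0.01] q [ 0.67  0.37 -0.96  1.87  0.34  1.08  1.37]
t 4.8 tcp [ 0.5218 -0.0065  0.2067] xang -167.0 yang 103.0 z [ 0. -0. -1.] w 0.0499 gf 0.0 F [ 0.1 -1.   0. ] M [-0.08  0.01  0.  ] q [ 0.67  0.37 -0.96  1.87  0.34  1.08  1.38]
shift [-0.0058  0.0084  0.0567] turn deg [ -0.   0. -10.]
```

```bash

python3 -m jog '[{"fingers":0.05,"x":-0.006,"y":0.0085,"z":0.05,"rx":0,"ry":0,"rz":-10},{"fingers":0.04,"x":0,"y":0,"z":0.03,"rx":0,"ry":0,"rz":0},{"fingers":0.04,"x":0,"y":0,"z":0.03,"rx":0,"ry":0,"rz":0},{"fingers":0.04,"x":0,"y":0,"z":0.015,"rx":0,"ry":0,"rz":0},{"fingers":0.04,"x":0,"y":0,"z":0.008,"rx":0,"ry":0,"rz":0},{"fingers":0.04,"x":0,"y":0,"z":0,"rx":0,"ry":0,"rz":0}]' 30
python3 - <<'E'
from h import *
import cv2
st()
p,d=r.grab_frame("scene");cv2.imwrite("pics/s2.png",cv2.resize(p[150:270,280:440,::-1],None,fx=5,fy=5))
E
```

```text
clock: 5.55
tcp_pos: [0.526, 0.0034, 0.074]
orientation: [-0.61, 3.081, -0.0]
contact_force: [-0.5, 0.7, 0.7]
grip_width: 0.04
gripper_force: 0.0
t 5.55 tcp [0.526  0.0034 0.074 ] xang -157.6 yang 112.4 z [ 0. -0. -1.] w 0.04 gf 0.0 F [-0.5  0.7  0.7] M [-0.06 -0.03 -0.  ] q [ 0.56  0.56 -0.87  1.98  0.56  0.86  1.34]
```

View pics/s2.png

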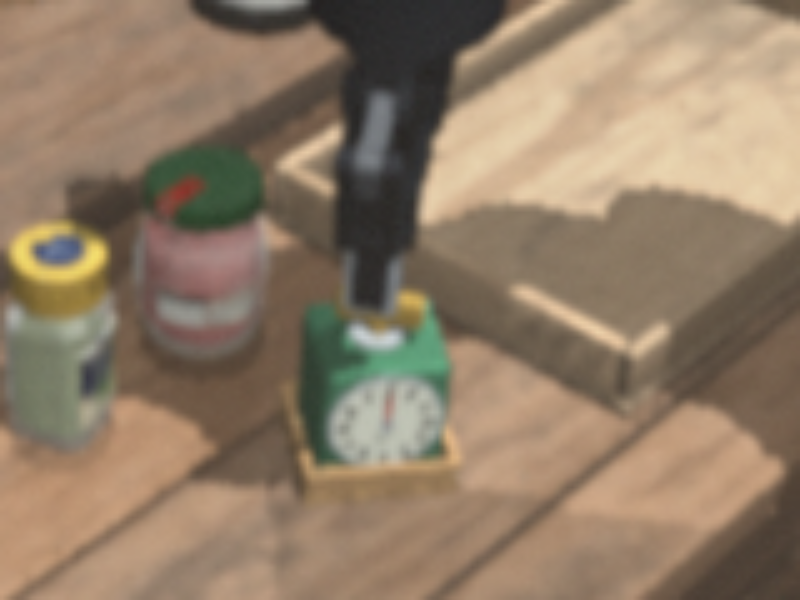

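The fingers straddle the wing, which is at about (390,308) in the crop, just above the timer's top. Closing and beginning to wind.

```bash

python3 -m jog '[{"fingers":0,"x":0,"y":0,"z":0,"rx":0,"ry":0,"rz":0},{"fingers":0,"x":0,"y":0,"z":0,"rx":0,"ry":0,"rz":0},{"fingers":0,"x":0,"y":0,"z":0,"rx":0,"ry":0,"rz":0},{"fingers":0,"x":0,"y":0,"z":0,"rx":0,"ry":0,"rz":0}]' 50
python3 -m jog '[{"fingers":0,"x":0,"y":0,"z":0,"rx":0,"ry":0,"rz":6},{"fingers":0,"x":0,"y":0,"z":0,"rx":0,"ry":0,"rz":6},{"fingers":0,"x":0,"y":0,"z":0,"rx":0,"ry":0,"rz":6},{"fingers":0,"x":0,"y":0,"z":0,"rx":0,"ry":0,"rz":6},{"fingers":0,"x":0,"y":0,"z":0,"rx":0,"ry":0,"rz":6}]'
python3 -c "from h import *;st()"
```

```text
clock: 6.1
tcp_pos: [0.5258, 0.0033, 0.0738]
orientation: [-0.61, 3.081, -0.0]
contact_force: [-0.2, 0.2, -0.7]
grip_width: -0.0002
gripper_force: 0.0
clock: 6.72
tcp_pos: [0.5257, 0.0035, 0.0737]
orientation: [-0.213, -3.134, -0.0]
contact_force: [-0.2, -0.2, 0.7]
grip_width: 0.0004
gripper_force: 0.0
t 6.72 tcp [0.5257 0.0035 0.0737] xang 172.2 yang 82.2 z [-0.  0. -1.] w 0.0004 gf 0.0 F [-0.2 -0.2  0.7] M [ 0.05  0.02 -0.01] q [ 0.47  0.52 -0.75  1.99  0.48  0.82  0.88]
```

```bash

python3 - <<'E'
from h import *
import cv2
p,d,P=cloud("scene");cv2.imwrite("pics/s3.png",cv2.resize(p[175:255,320:400,::-1],None,fx=7,fy=7,interpolation=cv2.INTER_CUBIC))
hsv=cv2.cvtColor(p,cv2.COLOR_RGB2HSV);m=(hsv[...,0]>18)&(hsv[...,0]<30)&(hsv[...,1]>170)&(hsv[...,2]>150)&(np.hypot(P[...,0]-.525,P[...,1])<.045)&(P[...,2]>.07)
print(P[m].round(3),np.argwhere(m))
E
```

```text
[] []
```

View pics/s3.png

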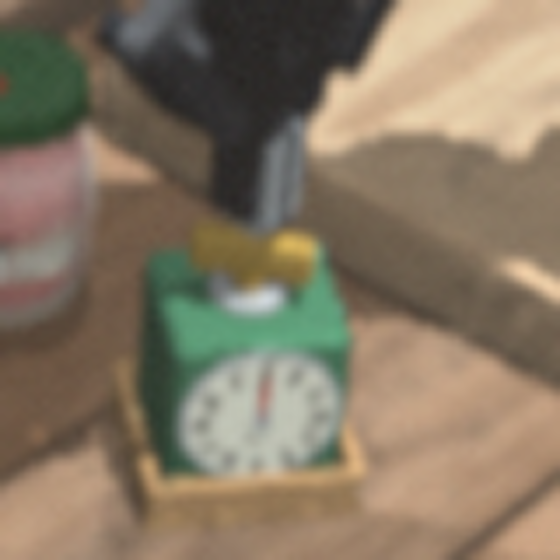

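```bash

python3 - <<'E'
from h import *
import cv2
p,d,P=cloud("scene");t,M=st()
k=r.get_calibration("scene");E=np.linalg.inv(k["extrinsics"])
def pr(X):
    c=k["mtx"]@(E[:3,:3]@X+E[:3,3]);return c[:2]/c[2]
for n,X in dict(tcp=t,tcp20=t+[0,0,.02],key=np.array([.5255,.003,.09]),keyb=np.array([.5255,.003,.074])).items():
    u=pr(X);print(n,u.round(1),"crop",((u-[320,175])*7).round(0))
for v in range(200,216,2): print(v,[tuple(P[v,u].round(3)) for u in range(350,366,4)])
p,d,P=cloud("top");m=(d>0)&(np.hypot(P[...,0]-.5255,P[...,1]-.003)<.06)
for lo,hi in((.06,.072),(.076,.1),(.1,.14),(.14,.2)):
    q=P[m&(P[...,2]>lo)&(P[...,2]<hi)];print(lo,len(q),q.mean(0).round(3) if len(q) else 0)
E
```

```text
t 6.83 tcp [0.5258 0.0035 0.0738] xang 172.4 yang 82.4 z [ 0. -0. -1.] w 0.0002 gf 0.0 F [-0.   0.3 -0.3] M [ 0.03  0.   -0.03] q [ 0.47  0.52 -0.75  1.99  0.48  0.82  0.89]
tcp [355.2 215.2] crop [246. 282.]
tcp20 [355.9 207.8] crop [251. 229.]
key [356.  209.2] crop [252. 239.]
keyb [355.4 215.1] crop [248. 281.]
200 [(np.float64(0.534), np.float64(0.015), np.float64(0.117)), (np.float64(0.524), np.float64(0.016), np.float64(0.122)), (np.float64(0.518), np.float64(0.012), np.float64(0.123)), (np.float64(0.515), np.float64(0.0), np.float64(0.117))]
202 [(np.float64(0.534), np.float64(0.016), np.float64(0.112)), (np.float64(0.522), np.float64(0.019), np.float64(0.12)), (np.float64(0.518), np.float64(0.011), np.float64(0.117)), (np.float64(0.516), np.float64(-0.002), np.float64(0.111))]
204 [(np.float64(0.535), np.float64(0.013), np.float64(0.105)), (np.float64(0.522), np.float64(0.018), np.float64(0.114)), (np.float64(0.517), np.float64(0.012), np.float64(0.113)), (np.float64(0.572), np.float64(-0.105), np.float64(0.018))]
206 [(np.float64(0.602), np.float64(-0.1), np.float64(0.001))
[... 518 characters left out ...]
), np.float64(0.088)), (np.float64(0.521), np.float64(0.002), np.float64(0.089)), (np.float64(0.515), np.float64(-0.005), np.float64(0.088))]
212 [(np.float64(0.537), np.float64(0.007), np.float64(0.079)), (np.float64(0.528), np.float64(0.006), np.float64(0.083)), (np.float64(0.521), np.float64(0.001), np.float64(0.083)), (np.float64(0.514), np.float64(-0.003), np.float64(0.085))]
214 [(np.float64(0.54), np.float64(0.001), np.float64(0.068)), (np.float64(0.529), np.float64(0.003), np.float64(0.075)), (np.float64(0.521), np.float64(0.001), np.float64(0.078)), (np.float64(0.514), np.float64(-0.003), np.float64(0.079))]
0.06 142 [0.508 0.013 0.065]
0.076 0 0
0.1 0 0
0.14 145 [0.528 0.051 0.183]
```

The depth shows the finger tips at about z 0.097, roughly 20 mm above the reported TCP, so they closed above the key. I'll reopen, turn back, go lower while watching the force, and check the tip height.

```bash

python3 -m jog '[{"fingers":0.04,"x":0,"y":0,"z":0,"rx":0,"ry":0,"rz":-10},{"fingers":0.04,"x":0,"y":0,"z":0,"rx":0,"ry":0,"rz":-10},{"fingers":0.04,"x":0,"y":0,"z":0,"rx":0,"ry":0,"rz":-10},{"fingers":0.04,"x":0,"y":0,"z":0.006,"rx":0,"ry":0,"rz":0},{"fingers":0.04,"x":0,"y":0,"z":0.006,"rx":0,"ry":0,"rz":0},{"fingers":0.04,"x":0,"y":0,"z":0,"rx":0,"ry":0,"rz":0}]'
python3 - <<'E'
from h import *
import cv2
p,d,P=cloud("scene");t,M=st()
cv2.imwrite("pics/s4.png",cv2.resize(p[175:255,320:400,::-1],None,fx=7,fy=7,interpolation=cv2.INTER_CUBIC))
for v in range(200,216,2): print(v,[[float(a) for a in P[v,u].round(3)] for u in range(346,368,4)])
E
```

```text
clock: 7.62
tcp_pos: [0.5252, 0.0033, 0.061]
orientation: [0.609, -3.081, -0.0]
contact_force: [0.5, 0.5, -0.2]
grip_width: 0.0398
gripper_force: 0.0
t 7.67 tcp [0.5254 0.0035 0.0614] xang -157.6 yang 112.4 z [-0.001 -0.    -1.   ] w 0.04 gf 0.0 F [-0.3  0.7  0. ] M [-0.05 -0.07  0.02] q [ 0.54  0.58 -0.85  1.99  0.58  0.84  1.32]
200 [[0.621, -0.111, 0.004], [0.516, 0.046, 0.143], [0.503, 0.053, 0.153], [0.494, 0.055, 0.159], [0.525, -0.017, 0.103], [0.562, -0.103, 0.035]]
202 [[0.619, -0.108, 0.0], [0.514, 0.05, 0.142], [0.506, 0.047, 0.144], [0.495, 0.052, 0.152], [0.525, -0.019, 0.096], [0.563, -0.107, 0.027]]
204 [[0.615, -0.103, -0.002], [0.512, 0.052, 0.139], [0.505, 0.048, 0.14], [0.496, 0.049, 0.145], [0.526, -0.021, 0.089], [0.562, -0.106, 0.022]]
206 [[0.61, -0.095, 0.0], [0.525, 0.03, 0.115], [0.504, 0.05, 0.136], [0.495, 0.049, 0.14], [0.573, -0.107, 0.01], [0.559, -0.102, 0.02]]
208 [[0.606, -0.089, -0.001], [0.519, 0.039, 0.118], [0.513, 0.033, 0.117], [0.508, 0.026, 0.115], [0.571, -0.106, 0.005], [0.56, -0.104, 0.012]]
210 [[0.6, -0.08, 0.001], [0.519, 0.037, 0.112], [0.513, 0.032, 0.112], [0.508, 0.025, 0.11], [0.515, -0.004, 0.089], [0.56, -0.105, 0.005]]
212 [[0.551, 0.0, 0.068], [0.519, 0.038, 0.107], [0.512, 0.034, 0.108], [0.507, 0.025, 0.105], [0.514, -0.002, 0.085], [0.559, -0.105, -0.001]]
214 [[0.548, 0.004, 0.066], [0.519, 0.036, 0.101], [0.513, 0.032, 0.101], [0.507, 0.025, 0.099], [0.513, -0.002, 0.08], [0.514, -0.022, 0.067]]
```

View pics/s4.png

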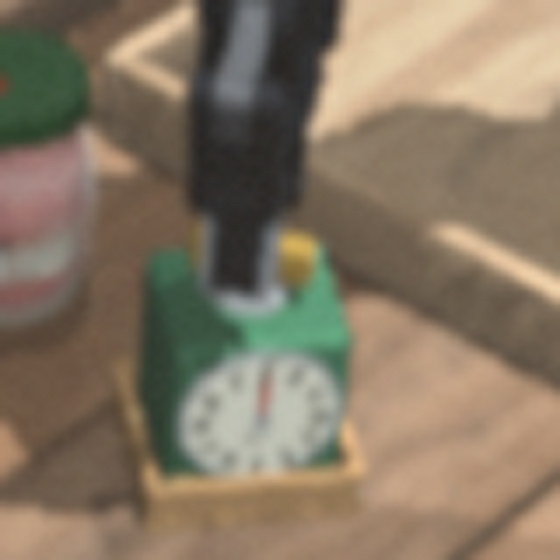

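The near finger's tip is at about (245,295) in the crop, z ≈ 0.09, level with the wing's top. I'll go 9 mm lower and close.

```bash

python3 -m jog '[{"fingers":0.04,"x":0,"y":0,"z":0.005,"rx":0,"ry":0,"rz":0},{"fingers":0.04,"x":0,"y":0,"z":0.003,"rx":0,"ry":0,"rz":0},{"fingers":0.02,"x":0,"y":0,"z":0,"rx":0,"ry":0,"rz":0},{"fingers":0,"x":0,"y":0,"z":0,"rx":0,"ry":0,"rz":0},{"fingers":0,"x":0,"y":0,"z":0,"rx":0,"ry":0,"rz":0},{"fingers":0,"x":0,"y":0,"z":0,"rx":0,"ry":0,"rz":0},{"fingers":0,"x":0,"y":0,"z":0,"rx":0,"ry":0,"rz":0}]' 50
python3 -c "from h import *;st()"
```

```text
clock: 8.55
tcp_pos: [0.5257, 0.0032, 0.0537]
orientation: [0.61, -3.082, 0.0]
contact_force: [1.2, -0.6, -2.1]
grip_width: 0.0065
gripper_force: 53.7
t 8.55 tcp [0.5257 0.0032 0.0537] xang -157.6 yang 112.4 z [-0. -0. -1.] w 0.0065 gf 53.7 F [ 1.2 -0.6 -2.1] M [-0.24 -0.12  0.  ] q [ 0.53  0.59 -0.84  1.99  0.6   0.83  1.31]
```

```bash

python3 -m jog '[{"fingers":0,"x":0,"y":0,"z":0,"rx":0,"ry":0,"rz":5},{"fingers":0,"x":0,"y":0,"z":0,"rx":0,"ry":0,"rz":9},{"fingers":0,"x":0,"y":0,"z":0,"rx":0,"ry":0,"rz":9},{"fingers":0,"x":0,"y":0,"z":0,"rx":0,"ry":0,"rz":9},{"fingers":0,"x":0,"y":0,"z":0,"rx":0,"ry":0,"rz":9},{"fingers":0,"x":0,"y":0,"z":0,"rx":0,"ry":0,"rz":9}]'
python3 -c "from h import *;st()"
python3 -m jog '[{"fingers":0,"x":0,"y":0,"z":0,"rx":0,"ry":0,"rz":10},{"fingers":0,"x":0,"y":0,"z":0,"rx":0,"ry":0,"rz":10},{"fingers":0,"x":0,"y":0,"z":0,"rx":0,"ry":0,"rz":10},{"fingers":0,"x":0,"y":0,"z":0,"rx":0,"ry":0,"rz":10},{"fingers":0,"x":0,"y":0,"z":0,"rx":0,"ry":0,"rz":10},{"fingers":0,"x":0,"y":0,"z":0,"rx":0,"ry":0,"rz":10},{"fingers":0,"x":0,"y":0,"z":0,"rx":0,"ry":0,"rz":10},{"fingers":0,"x":0,"y":0,"z":0,"rx":0,"ry":0,"rz":0}]'
python3 -c "from h import *;st()"
```

```text
clock: 9.3
tcp_pos: [0.5262, 0.0027, 0.0538]
orientation: [0.757, 3.048, -0.001]
contact_force: [1.5, -2.8, -2.6]
grip_width: 0.0064
gripper_force: 53.6
t 9.3 tcp [0.5262 0.0027 0.0538] xang 152.1 yang 62.1 z [ 0.001 -0.001 -1.   ] w 0.0064 gf 53.6 F [ 1.5 -2.8 -2.6] M [-0.65 -0.44  0.1 ] q [ 0.39  0.52 -0.64  2.    0.45  0.76  0.56]
clock: 10.3
tcp_pos: [0.5262, 0.0028, 0.0537]
orientation: [2.361, 2.07, -0.0]
contact_force: [2.1, -2.6, -3.5]
grip_width: 0.0062
gripper_force: 53.5
t 10.3 tcp [0.5262 0.0028 0.0537] xang 82.5 yang -7.5 z [ 0.001 -0.001 -1.   ] w 0.0062 gf 53.5 F [ 2.1 -2.6 -3.5] M [-0.99 -0.62 -0.03] q [ 0.16  0.46 -0.35  2.02  0.24  0.7  -0.48]
```

```bash

python3 -m jog '[{"fingers":0,"x":0,"y":0,"z":0,"rx":0,"ry":0,"rz":6},{"fingers":0,"x":0,"y":0,"z":0,"rx":0,"ry":0,"rz":5},{"fingers":0,"x":0,"y":0,"z":0,"rx":0,"ry":0,"rz":0}]' >/dev/null
python3 -c "from h import *;st()"
python3 -m jog '[{"fingers":0,"x":0,"y":0,"z":0,"rx":0,"ry":0,"rz":3},{"fingers":0,"x":0,"y":0,"z":0,"rx":0,"ry":0,"rz":3},{"fingers":0,"x":0,"y":0,"z":0,"rx":0,"ry":0,"rz":0}]'>/dev/null
python3 -c "from h import *;st()"
python3 -m jog '[{"fingers":0,"x":0,"y":0,"z":0,"rx":0,"ry":0,"rz":3},{"fingers":0,"x":0,"y":0,"z":0,"rx":0,"ry":0,"rz":0}]'>/dev/null
python3 -c "from h import *;st()"
```

```text
t 10.68 tcp [0.5261 0.0028 0.0537] xang 71.6 yang -18.4 z [ 0.001 -0.001 -1.   ] w 0.0059 gf 53.5 F [ 2.3 -3.2 -3.7] M [-1.16 -0.66 -0.05] q [ 0.12  0.46 -0.3   2.02  0.21  0.69 -0.64]
t 11.05 tcp [0.526  0.0028 0.0537] xang 65.6 yang -24.4 z [ 0.    -0.001 -1.   ] w 0.0066 gf 53.5 F [ 2.3 -4.1 -3.3] M [-1.26 -0.57 -0.02] q [ 0.1   0.46 -0.28  2.02  0.19  0.69 -0.73]
t 11.3 tcp [0.5258 0.0023 0.0538] xang 62.6 yang -27.4 z [-0.    -0.001 -1.   ] w 0.0061 gf 53.7 F [ 1.9 -5.1 -1.7] M [-1.62 -0.47  0.17] q [ 0.09  0.45 -0.27  2.02  0.18  0.69 -0.77]
```

```bash

for i in 1; do python3 -m jog '[{"fingers":0,"x":0,"y":0,"z":0,"rx":0,"ry":0,"rz":3},{"fingers":0,"x":0,"y":0,"z":0,"rx":0,"ry":0,"rz":0}]'>/dev/null
python3 -c "from h import *;st()"; done
python3 -m jog '[{"fingers":0,"x":0,"y":0,"z":0,"rx":0,"ry":0,"rz":3},{"fingers":0,"x":0,"y":0,"z":0,"rx":0,"ry":0,"rz":0}]'>/dev/null
python3 -c "from h import *;st()"
```

```text
t 11.55 tcp [0.5259 0.0015 0.0539] xang 59.6 yang -30.4 z [ 0.    -0.002 -1.   ] w 0.0062 gf 54.0 F [ 2.3 -8.5 -0.6] M [-2.15 -0.57  0.28] q [ 0.08  0.45 -0.25  2.02  0.18  0.69 -0.81]
t 11.8 tcp [0.5261 0.0016 0.0539] xang 56.7 yang -33.3 z [ 0.001 -0.003 -1.   ] w 0.0065 gf 58.5 F [ 1.5 -7.7 -2. ] M [-2.17 -0.58  0.87] q [ 0.07  0.45 -0.24  2.02  0.17  0.69 -0.86]
```

The moment jumped to 0.87 N m, so the key is at its stop. Releasing, raising, and turning to the timer's y.

```bash

python3 -m jog '[{"fingers":0.03,"x":0,"y":0,"z":0,"rx":0,"ry":0,"rz":0},{"fingers":0.03,"x":0,"y":0,"z":0,"rx":0,"ry":0,"rz":0},{"fingers":0.04,"x":0,"y":0,"z":0,"rx":0,"ry":0,"rz":0},{"fingers":0.07,"x":0,"y":0,"z":-0.03,"rx":0,"ry":0,"rz":0},{"fingers":0.07,"x":0,"y":0,"z":-0.04,"rx":0,"ry":0,"rz":0}]'>/dev/null
python3 -m jog '[{"fingers":0.07,"x":0,"y":0,"z":-0.03,"rx":0,"ry":0,"rz":-10},{"fingers":0.07,"x":0,"y":0,"z":0,"rx":0,"ry":0,"rz":-10},{"fingers":0.07,"x":0,"y":0,"z":0,"rx":0,"ry":0,"rz":-10},{"fingers":0.07,"x":0,"y":0,"z":0,"rx":0,"ry":0,"rz":-10},{"fingers":0.07,"x":0,"y":0,"z":0,"rx":0,"ry":0,"rz":-10},{"fingers":0.07,"x":0,"y":0,"z":0,"rx":0,"ry":0,"rz":-10},{"fingers":0.07,"x":0,"y":0,"z":0,"rx":0,"ry":0,"rz":-10},{"fingers":0.07,"x":0,"y":0,"z":0,"rx":0,"ry":0,"rz":-6}]' >/dev/null
python3 - <<'E'
from h import *
import cv2
t,M=st()
p,d,P=cloud("scene")
cv2.imwrite("pics/s5.png",cv2.resize(p[110:260,260:460,::-1],None,fx=4,fy=4,interpolation=cv2.INTER_CUBIC))
m=(d>0)&(np.hypot(P[...,0]-.5255,P[...,1]-.003)<.1)
k=m&(P[...,2]>.078)&(P[...,2]<.096)&(np.hypot(P[...,0]-.5255,P[...,1]-.003)<.03);q=P[k]
print("key",len(q),q.mean(0).round(4));w,V=np.linalg.eigh(np.cov(q[:,:2].T));print(np.degrees(np.arctan2(V[1,1],V[0,1])))
q=P[m&(P[...,2]>.06)&(P[...,2]<.071)];print("top",len(q),cv2.minAreaRect((q[:,:2]*1000).astype(np.float32)))
# gripper profile in tool frame
L=(P[m&(P[...,2]>.12)]-t)@M
for z in np.arange(-.16,.02,.008):
    s=L[(L[:,2]>=z)&(L[:,2]<z+.008)]
    if len(s):print(round(z,3),len(s),"x",s[:,0].min().round(3),s[:,0].max().round(3),"y",s[:,1].min().round(3),s[:,1].max().round(3))
E
```

```text
t 13.43 tcp [0.5255 0.0038 0.1536] xang 132.7 yang 42.7 z [-0.  0. -1.] w 0.0696 gf 0.0 F [ 0.1 -0.3  0.6] M [-0.03 -0.01 -0.04] q [ 0.31  0.34 -0.53  1.94  0.21  0.92  0.42]
key 97 [0.5267 0.003  0.0855]
59.8373375252919
top 415 ((555.6138305664062, -10.468345642089844), (68.45704650878906, 129.06475830078125), 68.07801055908203)
-0.16 138 x 0.001 0.039 y -0.032 0.039
-0.152 41 x -0.005 0.033 y -0.036 0.038
-0.144 218 x -0.011 0.014 y -0.065 0.067
-0.136 385 x -0.012 0.021 y -0.067 0.069
-0.128 286 x -0.003 0.021 y -0.067 0.069
-0.12 194 x -0.006 0.021 y -0.067 0.068
-0.112 198 x -0.016 0.018 y -0.067 0.069
-0.104 230 x -0.02 0.019 y -0.066 0.068
-0.096 139 x -0.013 0.019 y -0.066 0.068
-0.088 194 x -0.014 0.014 y -0.065 0.067
-0.08 76 x 0.003 0.016 y -0.063 0.063
-0.072 61 x -0.011 0.013 y -0.047 0.051
-0.064 68 x -0.011 0.013 y -0.048 0.05
-0.056 63 x -0.009 0.013 y -0.047 0.05
-0.048 60 x -0.006 0.011 y -0.048 0.05
-0.04 29 x -0.011 0.011 y -0.043 0.042
```

View pics/s5.png

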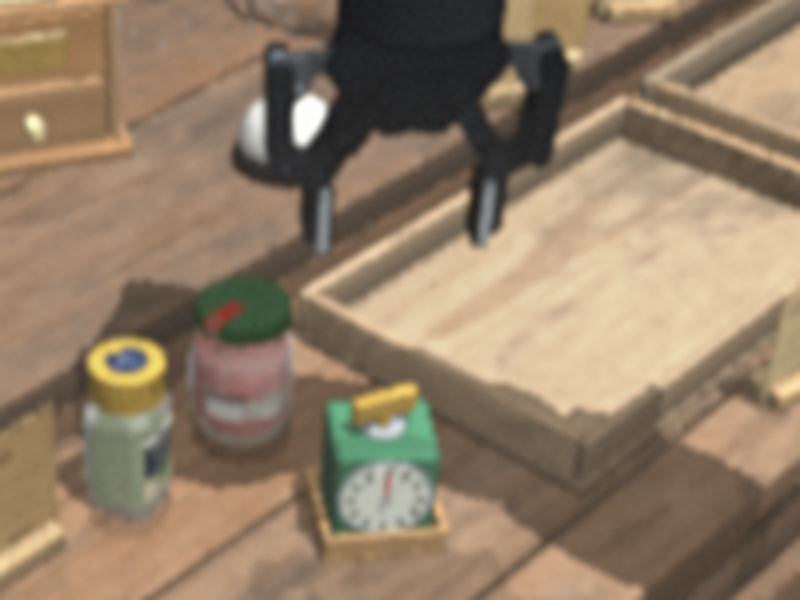

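The key wing now lies at about 60° (v ≈ 2.8) with the timer seated. The open finger tips, crop (320,250) and (483,240), sit about 36 mm behind the reported TCP. Descending to TCP z ≈ 0.007 to grip the sides.

```bash

python3 -m jog '[{"fingers":0.074,"x":0,"y":0,"z":0.04,"rx":0,"ry":0,"rz":0},{"fingers":0.074,"x":0,"y":0,"z":0.04,"rx":0,"ry":0,"rz":0},{"fingers":0.074,"x":0,"y":0,"z":0.03,"rx":0,"ry":0,"rz":0},{"fingers":0.074,"x":0,"y":0,"z":0.02,"rx":0,"ry":0,"rz":0},{"fingers":0.074,"x":0,"y":0,"z":0.01,"rx":0,"ry":0,"rz":0},{"fingers":0.074,"x":0,"y":0,"z":0.006,"rx":0,"ry":0,"rz":0},{"fingers":0.074,"x":0,"y":0,"z":0,"rx":0,"ry":0,"rz":0}]'
python3 -m jog '[{"fingers":0.05,"x":0,"y":0,"z":0,"rx":0,"ry":0,"rz":0},{"fingers":0.05,"x":0,"y":0,"z":0,"rx":0,"ry":0,"rz":0},{"fingers":0.04,"x":0,"y":0,"z":0,"rx":0,"ry":0,"rz":0},{"fingers":0.04,"x":0,"y":0,"z":0,"rx":0,"ry":0,"rz":0}]' 60
python3 -c "from h import *;st()"
```

```text
clock: 14.35
tcp_pos: [0.526, 0.0035, 0.0079]
orientation: [1.268, 2.874, 0.0]
contact_force: [0.1, -0.1, -0.6]
grip_width: 0.0738
gripper_force: 0.0
clock: 14.85
tcp_pos: [0.5258, 0.0027, 0.0086]
orientation: [1.268, 2.874, -0.001]
contact_force: [-2.4, -2.7, 6.3]
grip_width: 0.0553
gripper_force: 63.1
t 14.85 tcp [0.5258 0.0027 0.0086] xang 132.4 yang 42.4 z [ 0.    -0.001 -1.   ] w 0.0553 gf 63.1 F [-2.4 -2.7  6.3] M [-0.24  0.5   0.09] q [ 0.22  0.55 -0.43  2.03  0.38  0.63  0.27]
```

```bash

python3 -m jog '[{"fingers":0.04,"x":0,"y":0,"z":-0.01,"rx":0,"ry":0,"rz":0},{"fingers":0.04,"x":0,"y":0,"z":-0.02,"rx":0,"ry":0,"rz":0},{"fingers":0.04,"x":0,"y":0,"z":-0.03,"rx":0,"ry":0,"rz":0},{"fingers":0.04,"x":0,"y":0,"z":-0.04,"rx":0,"ry":0,"rz":0},{"fingers":0.04,"x":0,"y":0,"z":-0.03,"rx":0,"ry":0,"rz":0},{"fingers":0.04,"x":0,"y":0,"z":-0.02,"rx":0,"ry":0,"rz":0},{"fingers":0.04,"x":0,"y":0,"z":0,"rx":0,"ry":0,"rz":0}]' 70
cat >> h.py <<'E'
def goal(psi=np.radians(53),V=np.array([.5165,.194,.2]),off=np.array([.026,0,-.0314])):
    c,s=np.cos(.35),np.sin(.35);B=R.from_euler("z",psi).as_matrix()@np.array([[c,0,-s],[0,1,0],[s,0,c]])
    T=np.stack([-B[:,0],np.cross(B[:,2],-B[:,0]),B[:,2]],1)
    M=T@np.diag([-1,1,-1.]);p=V-M@off
    print("goal",p.round(4),"dir tool x",M[:,0].round(2),"y",M[:,1].round(2),"z",M[:,2].round(2));to(p,M);return p,M
E
python3 -c "
from h import *;import cv2
goal()
p,d,P=cloud('scene');cv2.imwrite('pics/s6.png',cv2.resize(p[110:260,260:460,::-1],None,fx=4,fy=4,interpolation=cv2.INTER_CUBIC))
print(r.landmark_of('dial','scene')[:1],r.landmark_of('timer','scene')[:1])"
```

```text
clock: 15.72
tcp_pos: [0.5269, 0.0037, 0.1595]
orientation: [1.266, 2.871, 0.002]
contact_force: [-0.9, 0.6, -2.4]
grip_width: 0.0553
gripper_force: 74.5
goal [0.5083 0.1831 0.1616] dir tool x [0.57 0.75 0.34] y [ 0.8 -0.6  0. ] z [ 0.21  0.27 -0.94]
t 15.72 tcp [0.5269 0.0037 0.1595] xang 132.4 yang 42.4 z [ 0.004  0.    -1.   ] w 0.0553 gf 74.5 F [-0.9  0.6 -2.4] M [-0.    0.06 -0.03] q [ 0.32  0.33 -0.53  1.93  0.21  0.93  0.42]
shift [ 0.145   0.1073 -0.0021] turn deg [-13.7  16.7  78.6]
[{'xyz': [0.5145, 0.0175, 0.1921], 'score': 0.84}] [{'xyz': [0.5277, -0.0013, 0.1585], 'score': 0.95}]
```

View pics/s6.png

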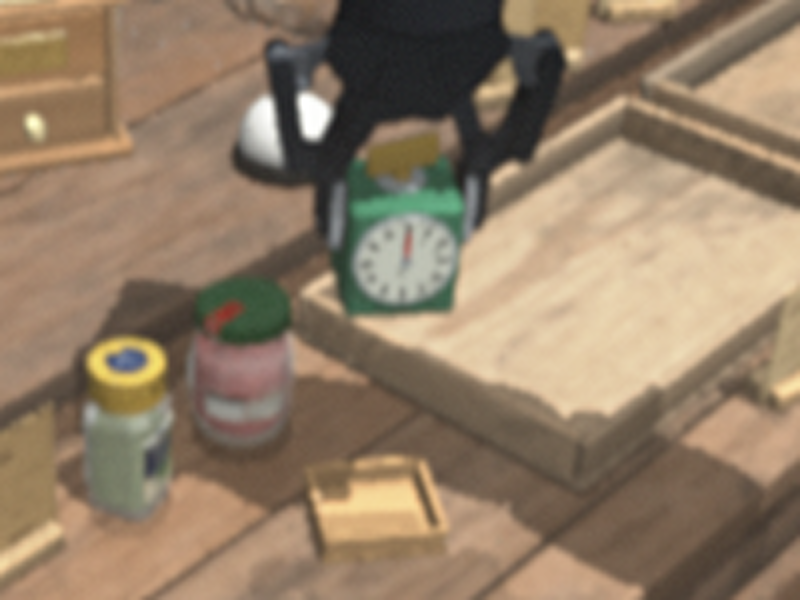

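The timer is held upright with its dial at crop (405,260), and the cradle is empty. Next comes the yaw of 79°, then the shift and tilt.

```bash

python3 -m jog '[{"fingers":0.04,"x":0,"y":0,"z":0,"rx":0,"ry":0,"rz":9.9},{"fingers":0.04,"x":0,"y":0,"z":0,"rx":0,"ry":0,"rz":9.9},{"fingers":0.04,"x":0,"y":0,"z":0,"rx":0,"ry":0,"rz":9.9},{"fingers":0.04,"x":0,"y":0,"z":0,"rx":0,"ry":0,"rz":9.9},{"fingers":0.04,"x":0,"y":0,"z":0,"rx":0,"ry":0,"rz":9.9},{"fingers":0.04,"x":0,"y":0,"z":0,"rx":0,"ry":0,"rz":9.9},{"fingers":0.04,"x":0,"y":0,"z":0,"rx":0,"ry":0,"rz":9.9},{"fingers":0.04,"x":0,"y":0,"z":0,"rx":0,"ry":0,"rz":9.9}]' >/dev/null
python3 -m jog '[{"fingers":0.04,"x":0.015,"y":-0.025,"z":0,"rx":0,"ry":0,"rz":0},{"fingers":0.04,"x":0.02,"y":-0.025,"z":0,"rx":0,"ry":0,"rz":0},{"fingers":0.04,"x":0.02,"y":-0.025,"z":0,"rx":0,"ry":0,"rz":0},{"fingers":0.04,"x":0.02,"y":-0.025,"z":0,"rx":0,"ry":0,"rz":0},{"fingers":0.04,"x":0.015,"y":-0.02,"z":0,"rx":0,"ry":0,"rz":0},{"fingers":0.04,"x":0,"y":0,"z":0,"rx":0,"ry":6,"rz":0},{"fingers":0.04,"x":0,"y":0,"z":0,"rx":0,"ry":7,"rz":0},{"fingers":0.04,"x":0,"y":0,"z":0,"rx":0,"ry":7,"rz":0}]'
python3 -c "
from h import *
goal()"
```

```text
clock: 17.88
tcp_pos: [0.4827, 0.1473, 0.1567]
orientation: [-2.635, -1.321, -0.467]
contact_force: [-0.4, 0.3, -2.8]
grip_width: 0.0554
gripper_force: 74.6
goal [0.5083 0.1831 0.1616] dir tool x [0.57 0.75 0.34] y [ 0.8 -0.6  0. ] z [ 0.21  0.27 -0.94]
t 17.88 tcp [0.4827 0.1473 0.1567] xang 53.3 yang -36.7 z [ 0.206  0.276 -0.939] w 0.0554 gf 74.6 F [-0.4  0.3 -2.8] M [-0.3   0.31  0.05] q [ 0.15  0.17 -0.46  2.19 -0.26  0.52 -0.72]
shift [ 0.0429 -0.0009  0.0106] turn deg [-0.1 -0.1  0.2]
```

```bash

python3 -m jog '[{"fingers":0.04,"x":0.014,"y":0,"z":0.003,"rx":0,"ry":0,"rz":0},{"fingers":0.04,"x":0.014,"y":0,"z":0.004,"rx":0,"ry":0,"rz":0},{"fingers":0.04,"x":0.01,"y":0,"z":0.003,"rx":0,"ry":0,"rz":0},{"fingers":0.04,"x":0.005,"y":-0.001,"z":0,"rx":0,"ry":0,"rz":0},{"fingers":0.04,"x":0,"y":0,"z":0,"rx":0,"ry":0,"rz":0},{"fingers":0.04,"x":0,"y":0,"z":0,"rx":0,"ry":0,"rz":0}]'
python3 - <<'E'
from h import *
import cv2
goal()
for c in("scene","top"):
    p,d,P=cloud(c)
    cv2.imwrite(f"pics/f_{c}.png",cv2.resize(p[140:290,140:340,::-1] if c=="scene" else p[130:280,150:350,::-1],None,fx=4,fy=4,interpolation=cv2.INTER_CUBIC))
    for t in("timer","dial","view_point"):print(c,t,[(np.round(x["xyz"],3),round(x["score"],2)) for x in r.landmark_of(t,c)][:1])
    m=(d>0)&(np.linalg.norm(P-[.613,.323,.259],axis=-1)<.08)&(P[...,2]>.23);print("head",P[m].mean(0).round(3))
E
```

```text
clock: 18.62
tcp_pos: [0.5086, 0.1827, 0.1627]
orientation: [-2.637, -1.321, -0.464]
contact_force: [-0.3, 0.1, -2.5]
grip_width: 0.0553
gripper_force: 74.7
goal [0.5083 0.1831 0.1616] dir tool x [0.57 0.75 0.34] y [ 0.8 -0.6  0. ] z [ 0.21  0.27 -0.94]
t 18.62 tcp [0.5086 0.1827 0.1627] xang 53.2 yang -36.8 z [ 0.204  0.274 -0.94 ] w 0.0553 gf 74.7 F [-0.3  0.1 -2.5] M [-0.44  0.31  0.01] q [ 0.06  0.21 -0.44  2.12 -0.19  0.53 -0.85]
shift [-0.0003 -0.0005  0.0011] turn deg [-0.1  0.1  0.2]
scene timer [(array([0.504, 0.183, 0.162]), 0.56)]
scene dial [(array([0.517, 0.192, 0.2  ]), 0.8)]
scene view_point []
head [0.599 0.327 0.268]
top timer [(array([0.506, 0.176, 0.157]), 0.65)]
top dial [(array([0.518, 0.188, 0.2  ]), 0.91)]
top view_point []
head [0.605 0.315 0.274]
```

View pics/f_scene.png

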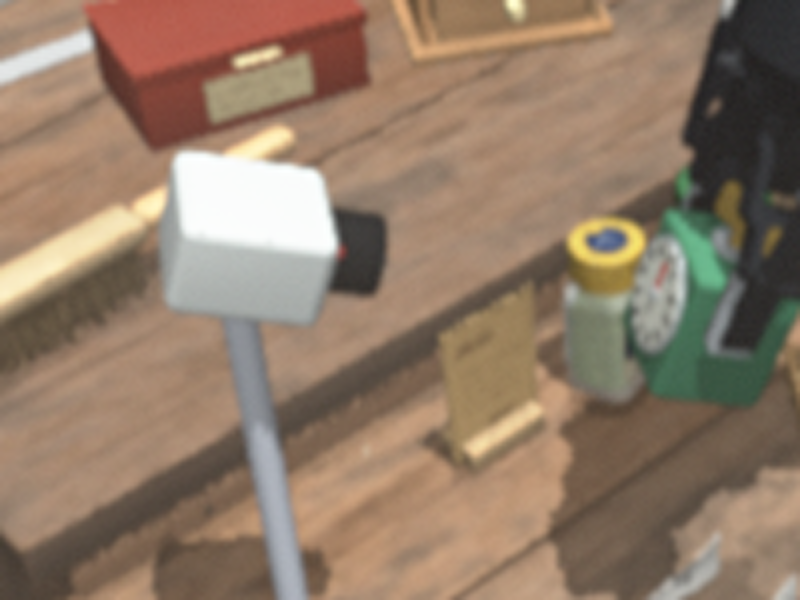

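View pics/f_top.png

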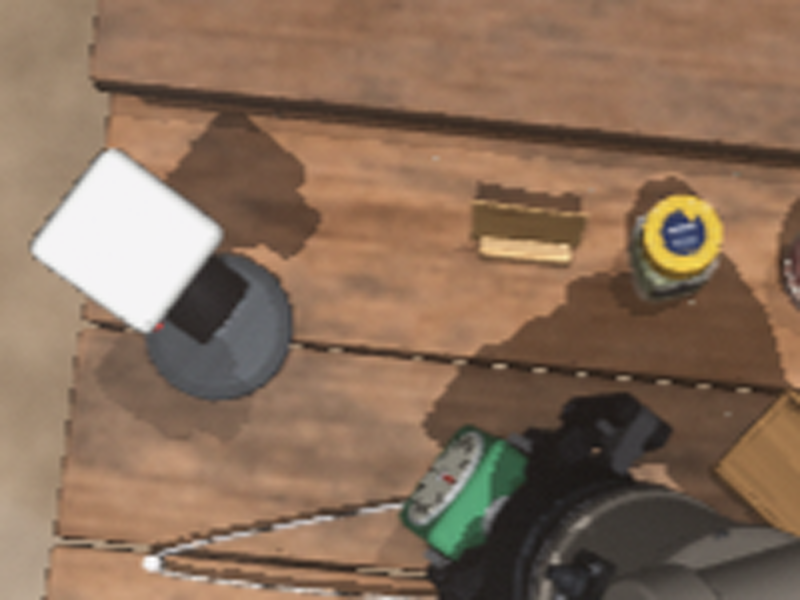

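The pictures show the dial at scene crop (660,295), leaning back and facing the black lens at (360,250). Both cameras place it within about 6 mm of the target, and the bystanders look untouched. Handing in.

```bash
python3 -c "from bench import r;print(r.hand_in())"
```

```text
the job is handed in; nothing more can be done
None
```

I wound the timer to its stop in the cradle and handed the job in with the gripper holding it in front of the desk camera: dial within about 6 mm of the estimated view point and square to the lens, bystanders and camera looking undisturbed; `hand_in` returned no verdict.

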